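# Shut and latch the clear box on the glass shelf

### The arm

A 7-joint arm with a two-finger parallel gripper is mounted at the origin on the work surface. World frame = base frame: x ahead of the robot, y to its left, z up, the work surface at z = 0. Lengths are in m, angles in rad, forces in N, time in s.
With the tool pointing down it reaches from about 0.425 to 0.925 m from the base axis. Payload 6.8 kg.
Tool frame: the origin (TCP) lies midway between the tips of the shut fingers; the grasp point (between the pads) lies 19 mm behind it; z points along the fingers, y is the line along which they close (so a half turn about z gives the same grasp; the last joint's range is limited). The gripper opens to 85 mm and grips with 20 to 120 N. Pads are 22 mm wide; open, the fingers measure 114 mm over their backs; the gripper's body (76 mm by 85 mm) begins 54 mm behind the grasp point. The pads swing forward as they close: fully open they stand 13 mm farther back than shut.
Start: joints at [1.008, 0.477, 0.022, 1.555, -0.011, 1.109, -0.083], TCP at [0.297, -0.606, 0.231] pointing down, gripper open.
Joint ranges: [-2.96, 2.96], [-0.34, 2.1], [-1.41, 1.46], [0.24, 2.44], [-1.37, 4.51], [0.17, 1.92], [-2.96, 2.96]. Speed limits (rad/s): [2.39, 2.39, 3.14, 3.14, 3.14, 3.14, 3.14].

### API

Orientations are given as a unit quaternion [w, x, y, z].
In Python, from station import bot, imaging gives the robot as it stands.
- The arm moves only by the tool move_arm, never from a script. Its argument "commands" is a list that holds one entry, the list of rows, each a list of 7 numbers: the shift along the tool's x, y, z in m, then the turn, a rotation vector about the tool's x, y, z in degrees, then the finger opening in m, from 0 to 0.0854. In form: [[[x, y, z, rx, ry, rz, grip], ...]]. A call has 1 to 20 rows; each row shifts and turns the commanded pose from where the row before left it, along the tool's axes as they then stand; what a row does not reach is not made up. A row lasts 1/8 s, in which the tool goes at most 62.5 mm and 10.7 degrees, less where a joint would pass 70% of its speed; a pose out of reach is approached as far as the arm can. A call is refused whole if a number of a shift passes 0.0625 or a number of a turn 10.7, either way. A call with a gripper value outside its range is refused whole. The fingers move at their own pace and stop on an object; "squeeze" is the grip in N (left out, the last holds). Time passes only in rows, so rows that do not move let the fingers close. It gives the time, the measured TCP pose, the force, the opening and the grip force at its end, in the units of the state.
- bot.get_obs(): the state, without advancing time (a new reading comes with each control period).
- imaging.read_camera(name): name is "side" or "top"; returns the picture (480x640x3 uint8, red, green, blue); there is no depth.
- imaging.calibration(name): a dict with "intrinsics" (3x3 intrinsics, pixels), "k1" (the pictures are not rectified: a ray, as slopes to the right and down, at radius r is drawn at 1 + k1 r^2 times it, then the intrinsics apply), "extrinsics" (4x4, takes a point from camera to world coordinates). Camera axes: x right, y down, z forward; pixel columns grow to the right and rows downward; lengths in m; the calibration is good to about 2 mm. A picture is of the moment at which its call begins. calibration takes no time and is no camera call.
- bot.hand_in(): hands the job in; it is judged then, once.
The state is a dict: "t": time; "q": joint angles; "joint_vel": joint speeds; "joint_torque": joint torques, N m; "eef_pos": TCP position; "tool_rot": TCP orientation; "contact_force": force on the tool from outside, world axes, zero at the start; "torque": the same for the moment, N m; "gripper_width": opening from 0.0 (shut) to 1.0 (fully open); "grasp_force": force on a finger pad.
Only numpy, scipy, OpenCV 4.12 (cv2) and the standard library are available. Lean on these libraries where they do the work, as an engineer would, in place of code of your own. Each camera call takes 0.05 s, during which the arm holds its last target. There are 200 camera calls.

### The job

The clear plastic box on the glass shelf has been left open to the steam. With the fingertips only, push its lid from outside down until it is fully shut, then push the snap clip at the front down and in until it lies flat against the front of the box. Do not pinch the lid's rim or touch the seal under it, do not lift or shove the box, and leave the other things on the shelf where they are.

Things in the scene. Friction and masses are not known exactly. Their poses are not given: they have to be found in the camera images.
- shelf: Fixed glass shelf on the tiled half-wall: 250 mm deep (x), 700 mm long (y), 8 mm thick; origin at the centre of the glass's underside, so its top is 8 mm above the origin. Its axes are parallel to the world's. Its top is 63 to 100 mm above the counter. The half-wall behind it (front face at its +x edge) is at most 70 mm higher than the shelf's top.
- box: Loose clear plastic box with soap in it, 0.7 to 0.95 kg with its lid: 120 mm deep (its x), 170 mm wide (its y), 58 mm high without the lid. Origin at the centre of its underside; z up, +x points to its rear (hinge side), -x to its front (clip side, more or less towards the robot).
- lid_hinge (a point): Middle of the lid's hinge line (along the box's y), 64 mm behind the box's centre and 58 mm above its underside. The point turns with the lid: -x runs from the hinge to the lid's front edge, +z is the normal of its outside (top) face. The lid is 176 mm wide, 128 mm from hinge line to front edge, 4 mm thick; its outside face lies at z = +4 mm of this frame, its underside at z = 0.
- lid_edge (a point): Middle of the lid's front edge on its outside face, 128 mm from the hinge line. Turns with the lid, same axes as lid_hinge.
- lid (a joint): Lid angle in rad: 0 fully shut (level on the box), 1.57 standing upright, stop at 1.9. A stiff hinge: the lid stays where it is left and takes about 0.5 to 2 N at its outer part to push.
- seal: Grey silicone seal ring, 4 mm square section, standing out of the lid's underside 7 mm in from the lid's side edges and 8 mm in from the front edge; not to be touched. Origin on the lid's hinge line.
- clip_hinge (a point): Middle of the clip's hinge line, at the middle of the lid's front edge: 130 mm from the lid's hinge line and 1 mm above the lid's underside, i.e. with the lid shut 66 mm in front of the box's centre and 59 mm above its underside. The point turns with the clip: -z runs from the hinge to the clip's free end, -x is the normal of its outside face.
- clip_tip (a point): Middle of the clip's free end (a round bead of 6 mm diameter), 34 mm from its hinge line. The clip is a white wing 50 mm wide (centred on the lid's width), 37 mm long, 4 mm thick.
- clip (a joint): Clip angle relative to the lid in rad: 0 shut (hanging straight down along the box's front wall, 4 mm off it), 1.57 standing straight out in the plane of the lid, stop at 1.9. A stiff hinge: it stays where it is left and takes about 1.5 to 2.5 N near its free end.
- jar: Frosted jar with aluminium screw lid, 58 mm diameter, 58 mm high, origin at the centre of its underside. Loose bystander.
- pad: Yellow silicone scrubbing pad, 85 x 55 x 16 mm, origin at the centre of its underside. Loose bystander.
- pump: Steel pump head lying on its side along its x, about 66 mm long, 30 mm high, spout reaching 45 mm to its +y; origin on the shelf below its middle. Loose bystander.
- scoop: Blue plastic scoop lying along its x, 100 mm long, cup 46 mm wide and 24 mm high at +x, handle to -x; origin on the shelf near its middle. Loose bystander.
There are look-alikes about, which are no part of the job. There is more than one size of the box; the job needs the middle-sized.

How it is judged:
By the outcome, as a careful person would: the job done as asked, in the order asked, and still so for the second after the job is handed in, with the robot touching nothing.
It also fails if it takes over 43 s, if anything falls off the work surface, if the arm or the gripper's body presses on something with over 40 N, if the wrist force passes 120 N, or if a joint passes its speed limit or range.

## Working session

There is one attempt and no reset: what is moved stays moved. The work goes in short steps, Python scripts to look and compute and a tool call to move; the robot and the scene stay as the last step left them, time stands still between calls to the robot, and variables do not carry over. Pictures are saved under pics/ and viewed, at most 10 in all, crops included, and the job is handed in when it is done.

Besides the shell and the picture viewer there is one more tool, called after "Emit:" by a JSON object that holds its "method" and its "body", one argument or row to a line. move_arm: Moves the arm, as the interface text tells. Its arguments: {"type":"object","properties":{"commands":{"type":"array","items":{"type":"array","items":{"type":"array","items":{"type":"number"}}}},"squeeze":{"type":"number"}},"required":["commands"]}

```bash
mkdir -p pics; ls; python3 - <<'E'
from station import bot, imaging
import cv2
for n in ("side","top"):
    c=imaging.calibration(n);print(n,c)
    cv2.imwrite(f"pics/{n}0.png",imaging.read_camera(n)[:,:,::-1])
print(bot.get_obs())
E
```

```text
pics
side {'intrinsics': array([[472.77481236,   0.        , 325.32145614],
       [  0.        , 472.77481236, 250.95214575],
       [  0.        ,   0.        ,   1.        ]]), 'k1': -0.07284849187586008, 'extrinsics': array([[-0.9195891 , -0.19481909,  0.34117651,  0.14137088],
       [-0.3927524 ,  0.43358683, -0.81101665,  0.87195897],
       [ 0.01007189, -0.87979997, -0.47523739,  0.61398065],
       [ 0.        ,  0.        ,  0.        ,  1.        ]])}
top {'intrinsics': array([[560.04569273,   0.        , 332.8694979 ],
       [  0.        , 560.04569273, 237.78886728],
       [  0.        ,   0.        ,   1.        ]]), 'k1': -0.06733678112357327, 'extrinsics': array([[-0.01558196, -0.9926113 ,  0.12033295,  0.34177882],
       [-0.9994599 ,  0.01894466,  0.02685165,  0.01509441],
       [-0.02893292, -0.11984955, -0.99237038,  1.27823094],
       [ 0.        ,  0.        ,  0.        ,  1.        ]])}
{'t': 0.1, 'q': array([ 1.00789002,  0.4777349 ,  0.02233963,  1.55632612, -0.01142577,
        1.10931264, -0.08310514]), 'joint_vel': array([ 0.00057864,  0.00047512, -0.00040658, -0.00148695,  0.00064032,
        0.00063102, -0.00115243]), 'joint_torque': array([ 3.96364398e-03, -5.97773123e+01,  1.61360130e+00, -2.81956404e+01,
        1.28644813e-02,  5.04653261e-03,  2.27077356e-05]), 'eef_pos': array([ 0.29626222, -0.60592572,  0.23042237]), 'tool_rot': array([-7.79487336e-04,  9.74249057e-01,  2.25473039e-01, -2.75516761e-04]), 'contact_force': array([-0.56472656, -0.04863073, -0.02243236]), 'torque': array([-0.01151144,  0.05059183, -0.00330621]), 'grasp_force': 0.0, 'gripper_width': 0.9993135697524831}
```

View pics/side0.png

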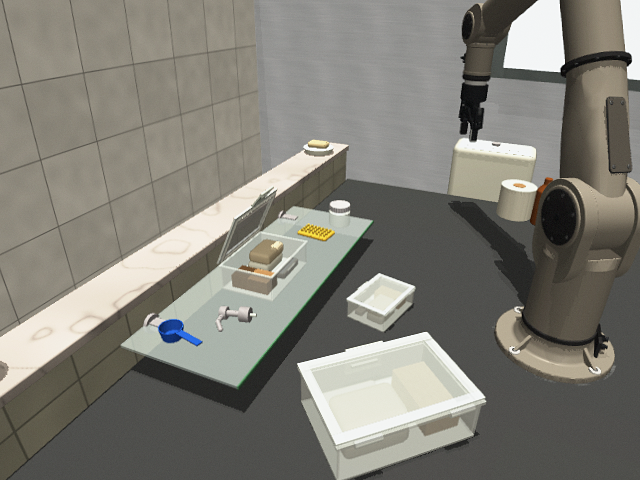

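View pics/top0.png

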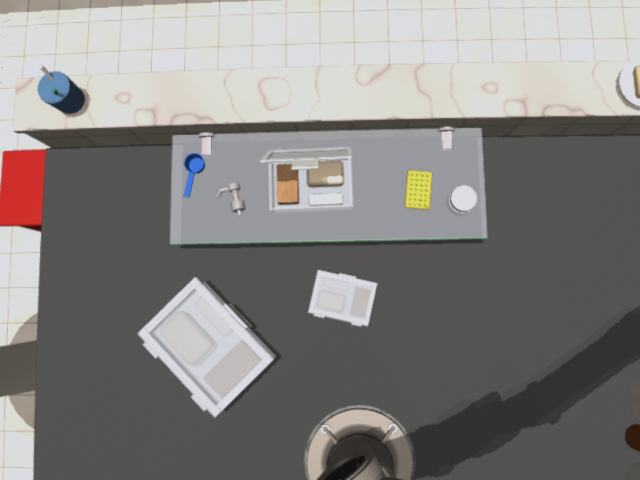

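The side picture shows the open box on the shelf (about 265,260), its lid rising back to (275,190). The top picture has the box at about (311,185). I'll enlarge both.

```bash
python3 - <<'E'
import cv2,numpy as np
t=cv2.imread("pics/top0.png")[135:245,250:370];s=cv2.imread("pics/side0.png")[180:305,205:320]
t=cv2.resize(t,None,fx=6,fy=5.4,interpolation=cv2.INTER_CUBIC)
t=cv2.resize(cv2.imread("pics/top0.png")[140:220,255:365],None,fx=7,fy=7,interpolation=cv2.INTER_CUBIC)
s=cv2.resize(s,None,fx=4.5,fy=4.5,interpolation=cv2.INTER_CUBIC)
cv2.imwrite("pics/tc.png",t);cv2.imwrite("pics/sc.png",s)
E
```

```text
(no output)
```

View pics/tc.png

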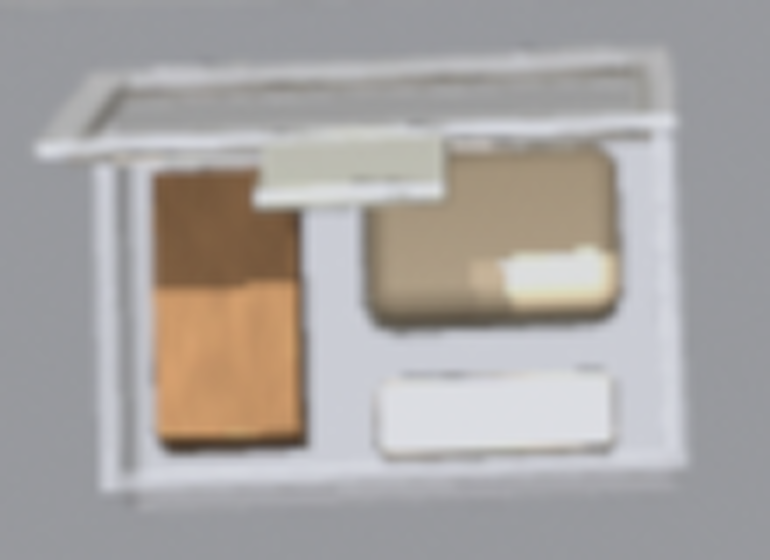

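View pics/sc.png

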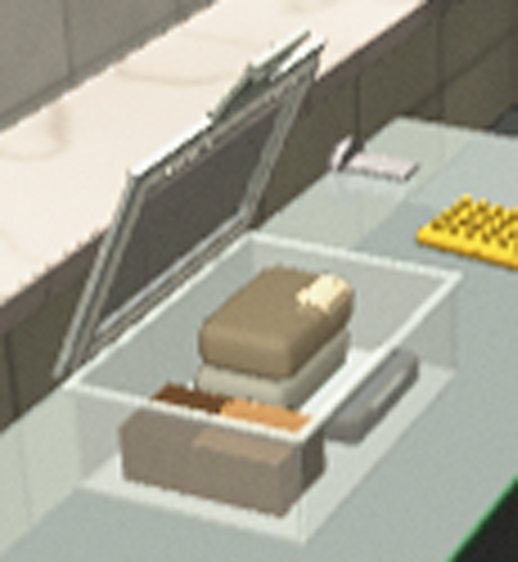

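```bash
cat > h.py <<'E'
import numpy as np, cv2
from station import bot, imaging
from scipy.spatial.transform import Rotation as R
C={n:imaging.calibration(n) for n in ("side","top")}
def proj(n,P):
    c=C[n];E=np.linalg.inv(c["extrinsics"])
    return cv2.projectPoints(np.atleast_2d(P).astype(float),cv2.Rodrigues(E[:3,:3])[0],E[:3,3],c["intrinsics"],np.array([c["k1"],0,0,0.]))[0][:,0]
def kin(p):
    """p=x,y,ztop,yaw,lid,clip -> functions box/lid/clip local->world"""
    x,y,z,yaw,l,c=p;Rb=R.from_euler('z',yaw);Rl=Rb*R.from_euler('y',l);Rc=Rl*R.from_euler('y',c)
    o=np.array([x,y,z])
    box=lambda v:o+Rb.apply(v)
    h=box([.064,0,.058]); lid=lambda v:h+Rl.apply(v)
    k=lid([-.130,0,.001]); clip=lambda v:k+Rc.apply(v)
    return box,lid,clip
E
cat > fit.py <<'E'
from h import *
from scipy.optimize import least_squares
T=lambda u,v:(255+u/7,140+v/7); S=lambda u,v:(205+u/4.5,180+v/4.5)
obs=[("top",0,(-.06,.085,.058),T(103,492)),("top",0,(-.06,-.085,.058),T(688,468)),
("top",1,(-.128,.088,0),T(38,157)),("top",1,(-.128,-.088,0),T(677,127)),
("top",2,(0,0,-.036),T(349,203)),
("side",0,(.06,.085,.058),S(68,384)),("side",0,(-.06,.085,.058),S(306,438)),("side",0,(-.06,-.085,.058),S(462,274)),("side",0,(.06,-.085,.058),S(248,236)),
("side",0,(-.06,.085,0),S(304,541)),("side",0,(-.06,-.085,0),S(456,370)),
("side",1,(-.128,.088,.004),S(132,172)),("side",1,(-.128,-.088,.0),S(326,44)),
("side",2,(0,-.025,-.037),S(311,34)),("side",2,(0,.025,-.037),S(249,73))]
def f(p):
    F=kin(p);return np.concatenate([proj(n,F[i](v))[0]-np.array(o) for n,i,v,o in obs])
best=min((least_squares(f,[.75,.05,.09,y,l,c],loss='soft_l1') for y in (-.1,.1) for l in (.9,1.3) for c in (.3,1,1.6)),key=lambda r:r.cost)
print(best.x.round(4),best.cost);print(f(best.x).reshape(-1,2).round(1).tolist())
b,l,c=kin(best.x);print("edge",l([-.128,0,.004]),"hinge",l([0,0,0]),"cliptip",c([0,0,-.034]))
np.save("p.npy",best.x)
E
python3 fit.py
```

```text
[0.6095 0.0929 0.0634 0.0238 1.1308 1.264 ] 11.05196185678657
[[0.9, -2.2], [-1.9, -2.3], [-0.7, -0.4], [-0.1, -0.4], [-0.1, -0.3], [0.5, 0.4], [-0.8, 0.2], [-0.9, 0.5], [0.1, -0.1], [1.0, 1.5], [0.6, 1.3], [0.5, -0.1], [0.7, -1.0], [0.6, -0.4], [2.8, -0.7]]
edge [0.62260314 0.09324405 0.23889772] hinge [0.67348504 0.09445653 0.12138362] cliptip [0.59594969 0.09260891 0.26438202]
```

```bash
python3 - <<'E'
from h import *
from scipy.optimize import least_squares
t=cv2.imread("pics/top0.png");s=cv2.imread("pics/side0.png")
obs=[("top",(.125,.35),(172.5,134)),("top",(.125,-.35),(482,129)),("top",(-.125,-.35),(486.5,237)),("top",(-.125,.35),(171,242)),
("side",(.125,.35),(123,345)),("side",(-.125,.35),(238,385)),("side",(-.125,-.35),(373.5,220))]
f=lambda p:np.concatenate([proj(n,[p[0]+v[0],p[1]+v[1],p[2]])[0]-o for n,v,o in obs])
r=least_squares(f,[.65,0.05,.08],loss='soft_l1');print(r.x,r.cost,r.fun.reshape(-1,2).round(1).tolist())
im=[cv2.resize(t[125:250,160:320],(640,500),interpolation=2),]
p=np.load("p.npy");F=kin(p)
k=5
T=cv2.resize(t[140:220,255:365],None,fx=k,fy=k,interpolation=2);S=cv2.resize(s[180:305,205:320],None,fx=4,fy=4,interpolation=2)
E=[(0,[(-.06,.085,.058),(.06,.085,.058),(.06,-.085,.058),(-.06,-.085,.058)]),(0,[(-.06,.085,0),(.06,.085,0),(.06,-.085,0),(-.06,-.085,0)]),(1,[(-.128,.088,.004),(0,.088,.004),(0,-.088,.004),(-.128,-.088,.004)]),(2,[(0,.025,0),(0,-.025,0),(0,-.037*1,0)][:2]+[(0,-.025,-.037),(0,.025,-.037)])]
for im,n,o,k in((T,"top",(255,140),5),(S,"side",(205,180),4)):
  for (i,P),col in zip(E,[(0,0,255),(255,0,255),(0,255,0),(255,0,0)]):
    q=(proj(n,F[i](np.array(P)))-o+.5)*k
    cv2.polylines(im,[q.round().astype(int)],True,col,1)
W=np.zeros((500,1010,3),np.uint8);W[:400,:550]=T;W[:500,550:1010]=S
cv2.imwrite("pics/ov.png",cv2.resize(W,(800,396)))
E
```

```text
[0.60966463 0.05886246 0.06176522] 5.84957101037025 [[0.3, -0.2], [0.3, -2.7], [1.7, -0.1], [-0.7, 0.9], [-1.9, -0.3], [0.8, 1.4], [0.2, 0.5]]
```

View pics/ov.png

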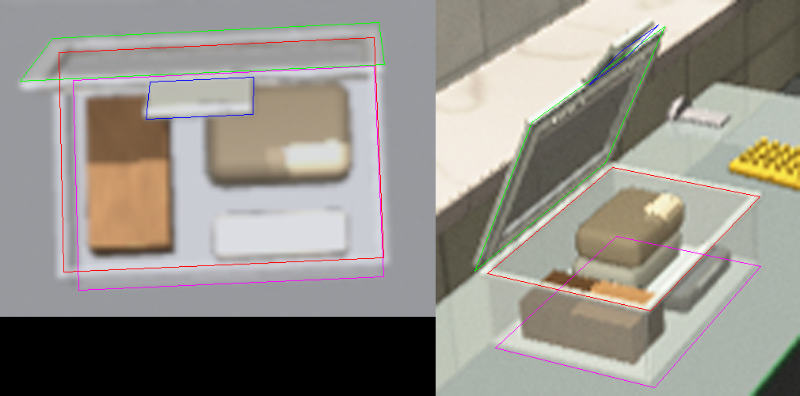

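The overlay agrees with the picture to about 2 px. The box is at x≈0.61, y≈0.093, the shelf top at 0.063, and the lid is open about 65° with its front edge at z≈0.24. Next I lift, turn the tool, close the fingers and move to behind and above the lid's outside face.

Emit:
{"method": "move_arm", "body": {
  "commands": [
    [[0,0,-0.035,0,0,8.2,0],[0,0,-0.035,0,0,8.2,0],[0,0,-0.03,0,0,8.2,0],[0.024,-0.043,0,0,0,0,0],[0.024,-0.043,0,0,0,0,0],[0.024,-0.043,0,0,0,0,0],[0.024,-0.043,0,0,0,0,0],[0.024,-0.043,0,0,0,0,0],[0.024,-0.043,0,0,0,0,0],[0.024,-0.043,0,0,0,0,0],[0.024,-0.043,0,0,0,0,0],[0.024,-0.043,0,0,0,0,0],[0.024,-0.043,0,0,0,0,0],[0.024,-0.043,0,0,0,0,0],[0.024,-0.043,0,0,0,0,0],[0.024,-0.043,0,0,0,0,0],[0.024,-0.043,0,0,0,0,0],[0.024,-0.043,0,0,0,0,0],[0,0,0,0,0,0,0]]
  ]
}}

```text
t: 2.48
eef_pos: [0.6402, 0.053, 0.3302]
tool_rot: [-0.001, 1.0, 0.016, -0.001]
contact_force: [0.0, 0.7, 0.8]
gripper_width: 0.001
grasp_force: 0.0
```

Emit:
{"method": "move_arm", "body": {
  "commands": [
    [[0.018,-0.019,0,0,0,0,0],[0.018,-0.02,0,0,0,0,0],[0,0,0.03,0,0,0,0],[0,0,0.035,0,0,0,0],[0,0,0.035,0,0,0,0],[0,0,0,0,0,0,0],[0,0,0,0,0,0,0]]
  ]
}}

```text
t: 3.35
eef_pos: [0.6756, 0.0869, 0.2327]
tool_rot: [-0.0, 1.0, 0.012, 0.001]
contact_force: [0.1, 0.7, 0.3]
gripper_width: 0.0
grasp_force: 0.0
```

```bash
python3 - <<'E'
from h import *
cv2.imwrite("pics/s1.png",cv2.resize(imaging.read_camera("side")[140:300,190:350,::-1],None,fx=3.6,fy=3.6,interpolation=2))
p=np.load("p.npy");h=kin(p)[1]([0,0,0])
prev=None
for l in np.arange(1.13,-.1,-.12):
    l=max(l,0);q=np.array([h[0]-.112*np.cos(l)+.004*np.sin(l)+.011,h[2]+.112*np.sin(l)+.004*np.cos(l)])
    print(round(l,2),q.round(4),None if prev is None else (q-prev).round(4));prev=q
E
```

```text
1.13 [0.6403 0.2244] None
1.01 [0.6283 0.2184] [-0.012 -0.006]
0.89 [0.6171 0.2109] [-0.0112 -0.0074]
0.77 [0.6069 0.2022] [-0.0102 -0.0087]
0.65 [0.5977 0.1923] [-0.0091 -0.0099]
0.53 [0.5899 0.1815] [-0.0079 -0.0109]
0.41 [0.5834 0.1697] [-0.0065 -0.0118]
0.29 [0.5783 0.1572] [-0.0051 -0.0125]
0.17 [0.5748 0.1443] [-0.0035 -0.013 ]
0.05 [0.5728 0.131 ] [-0.002  -0.0133]
0 [0.5725 0.1254] [-0.0003 -0.0056]
```

View pics/s1.png

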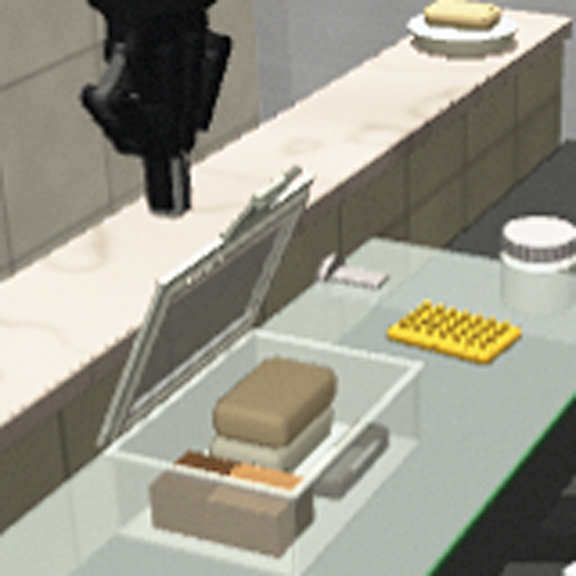

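The fingertips are behind and above the lid's outside face at (168,210), clear of it. Next I sweep along the lid's arc.

Emit:
{"method": "move_arm", "body": {
  "commands": [
    [[-0.012,-0.003,0.002,0,0,0,0],[-0.012,-0.003,0.003,0,0,0,0],[-0.012,0,0.003,0,0,0,0],[-0.006,0,0.003,0,0,0,0],[-0.006,0,0.003,0,0,0,0],[-0.0056,0,0.0037,0,0,0,0],[-0.0056,0,0.0037,0,0,0,0],[-0.0051,0,0.0043,0,0,0,0],[-0.0051,0,0.0044,0,0,0,0],[0,0,0,0,0,0,0]]
  ]
}}

```text
t: 4.65
eef_pos: [0.6047, 0.0915, 0.2006]
tool_rot: [0.0, 1.0, 0.013, -0.001]
contact_force: [-0.4, 0.2, -0.0]
gripper_width: 0.001
grasp_force: 0.0
```

```bash
python3 - <<'E'
from h import *
a=cv2.resize(imaging.read_camera("side")[170:300,190:330,::-1],(500,464),interpolation=2)
b=cv2.resize(imaging.read_camera("top")[130:230,255:365,::-1],(300,273),interpolation=2)
W=np.zeros((464,800,3),np.uint8);W[:,:500]=a;W[:273,500:]=b
cv2.imwrite("pics/s2.png",W)
E
```

```text
(no output)
```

View pics/s2.png

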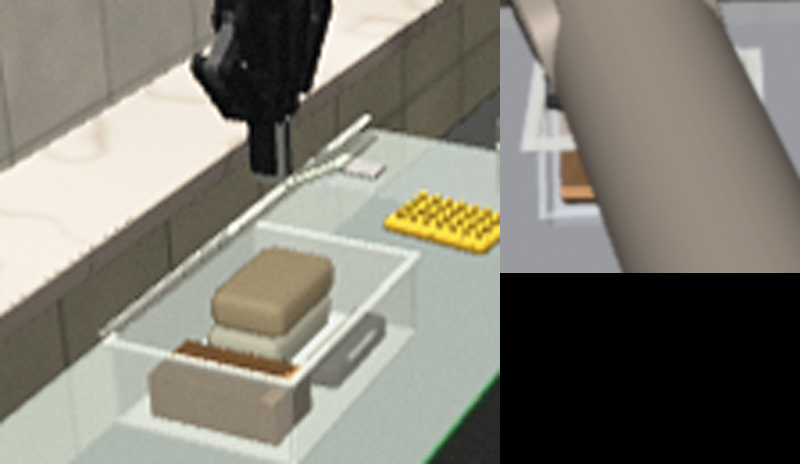

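The lid, now seen nearly edge-on, follows the fingertips at (268,175) and the box has stayed put. I continue the arc.

Emit:
{"method": "move_arm", "body": {
  "commands": [
    [[-0.0045,0,0.005,0,0,0,0],[-0.0045,0,0.005,0,0,0,0],[-0.004,0,0.0055,0,0,0,0],[-0.004,0,0.0055,0,0,0,0],[-0.0033,0,0.006,0,0,0,0],[-0.0033,0,0.006,0,0,0,0],[-0.0025,0,0.0062,0,0,0,0],[-0.0025,0,0.0062,0,0,0,0],[-0.0018,0,0.0065,0,0,0,0],[-0.0018,0,0.0065,0,0,0,0],[-0.001,0,0.0065,0,0,0,0],[0,0,0.003,0,0,0,0],[0,0,0,0,0,0,0]]
  ]
}}

```text
t: 6.38
eef_pos: [0.5721, 0.0908, 0.133]
tool_rot: [0.0, 1.0, 0.013, -0.0]
contact_force: [-0.4, -0.5, -0.1]
gripper_width: -0.001
grasp_force: 0.0
```

Emit:
{"method": "move_arm", "body": {
  "commands": [
    [[0,0,0.002,0,0,0,0],[0,0,0.002,0,0,0,0],[0,0,0.002,0,0,0,0],[0,0,0.001,0,0,0,0],[0,0,0,0,0,0,0]]
  ]
}}

```text
t: 7.0
eef_pos: [0.5723, 0.0908, 0.1262]
tool_rot: [0.0, 1.0, 0.013, -0.0]
contact_force: [-0.6, 0.4, -0.6]
gripper_width: -0.004
grasp_force: 0.0
```

Emit:
{"method": "move_arm", "body": {
  "commands": [
    [[0,0,0.001,0,0,0,0],[0,0,0.001,0,0,0,0],[0,0,0,0,0,0,0]]
  ]
}}

```text
t: 7.38
eef_pos: [0.5724, 0.0909, 0.1254]
tool_rot: [0.0, 1.0, 0.013, 0.0]
contact_force: [-3.0, -1.0, 9.3]
gripper_width: -0.003
grasp_force: 4.5
```

Emit:
{"method": "move_arm", "body": {
  "commands": [
    [[0,0,0.001,0,0,0,0],[0,0,0,0,0,0,0]]
  ]
}}

```text
t: 7.62
eef_pos: [0.5725, 0.0908, 0.1253]
tool_rot: [0.0, 1.0, 0.013, 0.0]
contact_force: [-6.3, -1.4, 16.5]
gripper_width: 0.004
grasp_force: 8.1
```

The lid has bottomed out: 16 N with no further travel at z = 0.1253. I lift off, move in front and look.

Emit:
{"method": "move_arm", "body": {
  "commands": [
    [[0,0,-0.02,0,0,0,0],[0,0,-0.035,0,0,0,0],[-0.035,0,0,0,0,0,0],[-0.035,0,0,0,0,0,0],[0,0,0,0,0,0,0]]
  ]
}}

```text
t: 8.25
eef_pos: [0.5001, 0.0888, 0.1783]
tool_rot: [0.0, 1.0, 0.013, -0.001]
contact_force: [-0.2, 0.1, -0.1]
gripper_width: -0.002
grasp_force: 0.0
```

```bash
python3 - <<'E'
from h import *
im=imaging.read_camera("side")[:,:,::-1].copy()
S=cv2.resize(im[190:310,200:340],None,fx=5,fy=5,interpolation=2)
p=np.load("p.npy");p[4]=0
F=kin(p)
for (i,P),col in zip([(1,[(-.128,.088,.004),(0,.088,.004),(0,-.088,.004),(-.128,-.088,.004)]),(2,[(-.002,.025,0),(-.002,-.025,0),(0,-.025,-.037),(0,.025,-.037)])],[(0,255,0),(255,0,0)]):
    cv2.polylines(S,[((proj("side",F[i](np.array(P)))-(200,190)+.5)*5).round().astype(int)],True,col,1)
cv2.imwrite("pics/s3.png",S); cv2.imwrite("pics/t3.png",imaging.read_camera("top")[:,:,::-1])
E
```

```text
(no output)
```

View pics/s3.png

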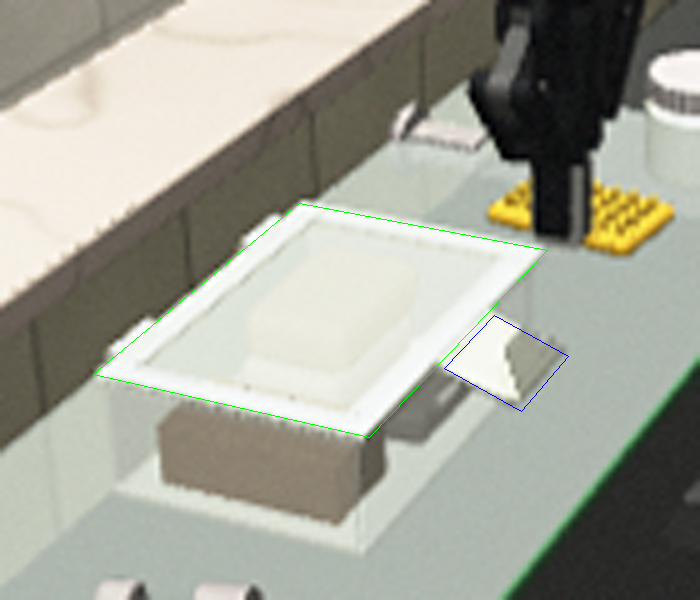

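The lid is shut, matching the overlay (corners 97,373 / 370,437 / 547,250). The clip sticks out at (505,365) as predicted and the box has not moved. Now the clip: down onto its end, then along its arc.

Emit:
{"method": "move_arm", "body": {
  "commands": [
    [[0.002,-0.001,0.018,0,0,0,0],[0.001,-0.001,0.018,0,0,0,0],[0,0,0.018,0,0,0,0],[0,0,0.005,0,0,0,0],[0,0,0.005,0,0,0,0],[0.0012,0,0.0028,0,0,0,0],[0.0012,0,0.0028,0,0,0,0],[0.0016,0,0.0025,0,0,0,0],[0.0016,0,0.0025,0,0,0,0],[0,0,0,0,0,0,0]]
  ]
}}

```text
t: 9.6
eef_pos: [0.5112, 0.0913, 0.1036]
tool_rot: [-0.0, 1.0, 0.013, 0.0]
contact_force: [0.3, -0.8, 0.5]
gripper_width: 0.001
grasp_force: 0.0
```

Emit:
{"method": "move_arm", "body": {
  "commands": [
    [[0.0021,0,0.0022,0,0,0,0],[0.0021,0,0.0022,0,0,0,0],[0.0025,0,0.0017,0,0,0,0],[0.0025,0,0.0017,0,0,0,0],[0,0,0,0,0,0,0]]
  ]
}}

```text
t: 10.22
eef_pos: [0.5203, 0.0915, 0.0957]
tool_rot: [-0.0, 1.0, 0.013, 0.0]
contact_force: [-0.8, -0.6, -0.1]
gripper_width: 0.0
grasp_force: 0.1
```

Emit:
{"method": "move_arm", "body": {
  "commands": [
    [[0.0015,0,0.002,0,0,0,0],[0.0015,0,0.002,0,0,0,0],[0.001,0,0.002,0,0,0,0],[0.001,0,0.002,0,0,0,0],[0.001,0,0,0,0,0,0],[0.001,0,0,0,0,0,0],[0,0,0,0,0,0,0]]
  ]
}}

```text
t: 11.1
eef_pos: [0.5269, 0.0917, 0.0877]
tool_rot: [0.0, 1.0, 0.013, -0.0]
contact_force: [-1.5, 0.2, 0.5]
gripper_width: 0.0
grasp_force: 0.5
```

Emit:
{"method": "move_arm", "body": {
  "commands": [
    [[0.001,0,0,0,0,0,0],[0,0,0,0,0,0,0]]
  ]
}}

```text
t: 11.35
eef_pos: [0.5279, 0.0917, 0.0878]
tool_rot: [0.0, 1.0, 0.013, -0.0]
contact_force: [-1.0, -0.9, 0.8]
gripper_width: -0.002
grasp_force: 0.5
```

Emit:
{"method": "move_arm", "body": {
  "commands": [
    [[0.001,0,0,0,0,0,0],[0,0,0,0,0,0,0]]
  ]
}}

```text
t: 11.6
eef_pos: [0.5291, 0.0917, 0.0879]
tool_rot: [0.0, 1.0, 0.013, 0.0]
contact_force: [-1.2, -0.7, -0.0]
gripper_width: 0.002
grasp_force: 0.5
```

```bash
cat > see.py <<'E'
from h import *
import sys
im=imaging.read_camera("side")[:,:,::-1].copy()
p=np.load("p.npy");p[4]=0;p[5]=0
F=kin(p)
A=cv2.resize(im[190:310,200:340],None,fx=5,fy=5,interpolation=2)
for (i,P),col in zip([(1,[(-.128,.088,.004),(0,.088,.004),(0,-.088,.004),(-.128,-.088,.004)]),(2,[(-.002,.025,0),(-.002,-.025,0),(-.002,-.025,-.037),(-.002,.025,-.037)])],[(0,255,0),(255,0,0)]):
    cv2.polylines(A,[((proj("side",F[i](np.array(P)))-(200,190)+.5)*5).round().astype(int)],True,col,1)
cv2.imwrite(sys.argv[1],A)
E
python3 see.py pics/s4.png
```

```text
(no output)
```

View pics/s4.png

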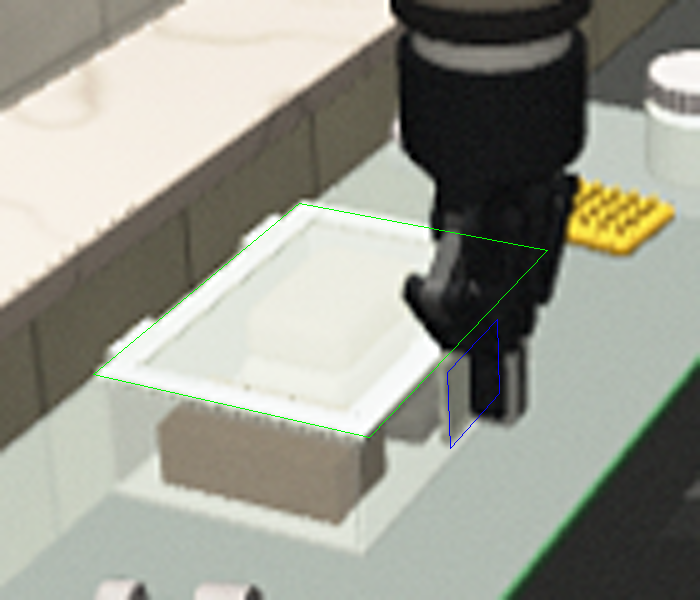

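Emit:
{"method": "move_arm", "body": {
  "commands": [
    [[0.001,0,0,0,0,0,0],[0,0,0,0,0,0,0]]
  ]
}}

```text
t: 11.9
eef_pos: [0.5302, 0.0918, 0.0879]
tool_rot: [-0.0, 1.0, 0.013, 0.0]
contact_force: [-0.6, 0.4, -0.5]
gripper_width: 0.004
grasp_force: 0.5
```

```bash
python3 - <<'E'
from h import *
print(np.mean([(imaging.read_camera("side"),bot.get_obs()["contact_force"])[1] for _ in range(8)],0))
E
```

```text
[-0.88452453 -0.18811798  0.03036734]
```

```bash
cat > mv.py <<'E'
from h import *
a=cv2.imread("pics/side0.png",0);b=cv2.cvtColor(imaging.read_camera("side"),cv2.COLOR_RGB2GRAY)
for (x0,x1,y0,y1) in [(222,282,276,306),(140,260,300,350)]:
    print(cv2.phaseCorrelate(a[y0:y1,x0:x1].astype(np.float32),b[y0:y1,x0:x1].astype(np.float32),cv2.createHanningWindow((x1-x0,y1-y0),cv2.CV_32F)))
print((proj("side",[[.56,.17,.07],[.561,.17,.07]])[1]-proj("side",[[.56,.17,.07]])[0]),bot.get_obs()["contact_force"],bot.get_obs()["eef_pos"])
E
python3 mv.py
```

```text
((-0.00523857337792677, 0.03422276913001632), 1.0246837335162693)
((0.05180929765814568, 0.030536769563969557), 0.9821525486707687)
[-0.4266914  -0.11109082] [-1.76988968  0.34240146  0.1364091 ] [0.53016815 0.09173658 0.08793233]
```

Emit:
{"method": "move_arm", "body": {
  "commands": [
    [[0.001,0,0,0,0,0,0],[0,0,0,0,0,0,0]]
  ]
}}

```text
t: 12.6
eef_pos: [0.531, 0.0918, 0.0879]
tool_rot: [0.0, 1.0, 0.013, -0.0]
contact_force: [-1.7, 0.3, 0.4]
gripper_width: 0.004
grasp_force: 0.7
```

```bash
python3 mv.py
```

```text
((0.03710583098106923, 0.021224190118191544), 1.037202419175042)
((0.04606162341219999, -0.010035217511138228), 0.985040888150533)
[-0.4266914  -0.11109082] [-0.74759235 -0.1483898   0.64549087] [0.5310114  0.09177154 0.08786197]
```

The box hasn't moved (image shift under 0.1 mm), so the clip is still travelling.

Emit:
{"method": "move_arm", "body": {
  "commands": [
    [[0.001,0,0,0,0,0,0],[0,0,0,0,0,0,0]]
  ]
}}

```text
t: 12.9
eef_pos: [0.5315, 0.0917, 0.0878]
tool_rot: [0.0, 1.0, 0.013, -0.001]
contact_force: [-4.8, -1.1, 1.3]
gripper_width: -0.0
grasp_force: 2.0
```

Emit:
{"method": "move_arm", "body": {
  "commands": [
    [[0.001,0,0,0,0,0,0],[0,0,0,0,0,0,0]]
  ]
}}

```text
t: 13.15
eef_pos: [0.5322, 0.0918, 0.0878]
tool_rot: [0.0, 1.0, 0.013, -0.001]
contact_force: [-4.4, -0.9, 2.4]
gripper_width: 0.001
grasp_force: 2.6
```

```bash
python3 mv.py
```

```text
((-0.20940708755286153, 0.06553498212227282), 1.1036138735877143)
((0.04232016862592758, -0.0025891745621144935), 0.9788113775253295)
[-0.4266914  -0.11109082] [-4.90724438 -0.97443061  2.80517642] [0.53223526 0.09179482 0.08775633]
```

The clip hit its stop: the force jumped to 4.8 N and the box crept about 0.5 mm. I back off towards the robot, then up.

Emit:
{"method": "move_arm", "body": {
  "commands": [
    [[-0.01,0,0,0,0,0,0],[-0.02,0,0,0,0,0,0],[-0.02,0,-0.02,0,0,0,0],[0,0,-0.05,0,0,0,0],[-0.02,0.03,-0.05,0,0,0,0],[0,0.05,-0.03,0,0,0,0],[0,0.05,0,0,0,0,0],[0,0.05,0,0,0,0,0],[0,0,0,0,0,0,0]]
  ]
}}

```text
t: 14.32
eef_pos: [0.4675, -0.0942, 0.2382]
tool_rot: [0.001, 1.0, 0.009, 0.001]
contact_force: [0.4, 0.8, -0.2]
gripper_width: -0.003
grasp_force: 0.0
```

```bash
python3 mv.py; python3 see.py pics/s5.png
```

```text
((-0.19632978983712235, 0.07686143285327596), 1.076086073451572)
((0.014407280669736622, -0.0016532783093126113), 0.9816847348213196)
[-0.4266914  -0.11109082] [ 0.31522804  0.6628555  -0.25556921] [ 0.46769798 -0.09149612  0.23814031]
```

View pics/s5.png

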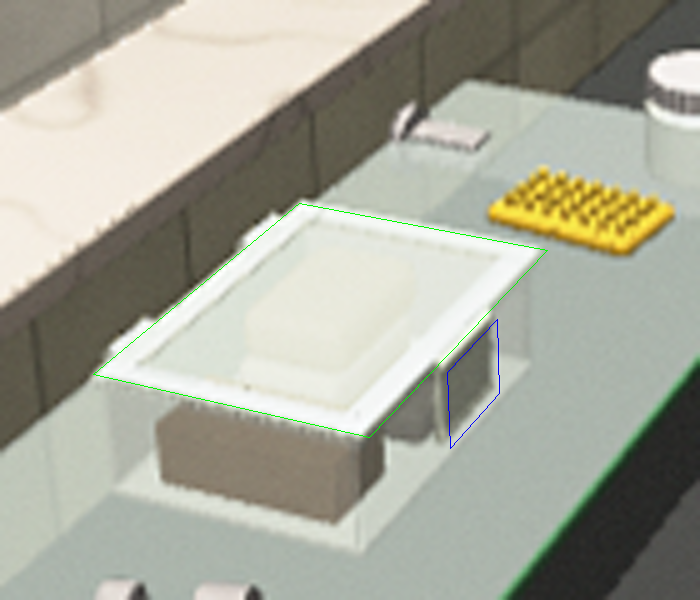

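The lid is shut along the overlay. The clip hangs flat and parallel to the box's front wall, from (440,365) to (440,440). The pad and jar are in place.

```bash
python3 -c "
from station import bot
print(bot.hand_in())"
```

```text
the job is handed in; nothing more can be done
None
```

The lid is fully shut and the clip lies flat against the front of the box; the box crept about 0.5 mm when the clip reached its stop, and I've handed the job in.

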